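Set out the references for a studio photograph of two painted panels

ROBOT

A 6-joint arm with a two-finger parallel gripper is mounted at the origin on the work surface. World frame = base frame: x ahead of the robot, y to its left, z up, the work surface at z = 0. Lengths are in m, angles in rad, forces in N, time in s.
With the tool pointing down it reaches from about 0.4 to 0.825 m from the base axis. Payload 7 kg.
Tool frame: the origin (TCP) lies midway between the tips of the shut fingers; the grasp point (between the pads) lies 19 mm behind it; z points along the fingers, x is the direction in which the jaws open and shut, and the axes are right-handed (so a half turn about z gives the same grasp; the last joint's range is limited). The gripper opens to 88 mm and grips with 3 to 60 N. Pads are 19 mm wide; open, the fingers measure 130 mm over their backs; the gripper's body (78 mm by 193 mm) begins 47 mm behind the grasp point.
Start: joints at [-1.04, 0.359, 0.012, 0, -1.224, -0.288], TCP at [0.162, -0.655, 0.227] pointing down, gripper open.
Joint ranges: [-3.07, 3.07], [-1.43, 2.12], [-1.02, 1.25], [-3.03, 1.67], [-3.05, -0], [-3.03, 3.03]. Speed limits (rad/s): [2.39, 2.39, 3.01, 3.14, 3.14, 3.14].

INTERFACE

Orientations are given as [roll, pitch, yaw] about the fixed x, y, z axes, in that order (R = Rz(yaw) Ry(pitch) Rx(roll)).
In Python, from station import status, eyes, workorder gives the robot as it stands.
- The arm moves only by the shell command python3 -m jog 'ROWS' [OPENING] [FORCE]. ROWS is JSON, a list of rows, each a list of 6 numbers: the shift along the world's x, y, z in mm, then the turn, a rotation vector about the world's x, y, z in rad. A call has 1 to 12 rows; each row shifts and turns the pose as measured when the row begins; what a row does not reach is not made up. A row lasts 1/10 s, in which the tool goes at most 50 mm and 8.59 degrees, less where a joint would pass 70% of its speed; a pose out of reach is approached as far as the arm can. A call with a gripper value outside its range is refused whole. OPENING is the opening, from 0 (shut) to 1 (fully open), set as the call begins (- or left out, the last holds). The fingers move at their own pace and stop on an object; FORCE is the grip in N (left out, the last holds). Time passes only in rows, so rows that do not move let the fingers close. It gives the time, the measured TCP pose, the force and the opening at its end, in the units of the state.
- status.get_state(): the state, without advancing time (a new reading comes with each control period).
- eyes.grab_frame(name): name is "scene" or "top"; returns the picture (384x512x3 uint8, blue, green, red); there is no depth.
- eyes.calibration(name): a dict with "camera_matrix" (3x3 intrinsics, pixels), "k1" (the pictures are not rectified: a ray, as slopes to the right and down, at radius r is drawn at 1 + k1 r^2 times it, then the intrinsics apply), "cam_to_world" (4x4, takes a point from camera to world coordinates). Camera axes: x right, y up, looking along -z (the intrinsics and any distortion apply to the point x, -y, -z); pixel columns grow to the right and rows downward; lengths in m; the calibration is good to about 2 mm. A picture is of the moment at which its call begins. calibration takes no time and is no camera call.
- workorder.job_done(): hands the job in, once; it reports no verdict.
The state is a dict: "t": time; "q": joint angles; "qd": joint speeds; "joint_efforts": joint torques, N m; "eef_pos": TCP position; "ee_rot": TCP orientation; "force": force on the tool from outside, world axes, zero at the start; "moment": the same for the moment, N m; "width": finger opening in m.
Only numpy, scipy, OpenCV 4.12 (cv2) and the standard library are available. Lean on these libraries where they do the work, as an engineer would, in place of code of your own. Each camera call takes 0.05 s, during which the arm holds its last target. There are 200 camera calls.

TASK

Set up the shot on the black copy board: stand the grey block midway between the two painted panels and put the white focus disc centred on top of it; lay the striped scale bar along the robot-side edge of the sun panel, and the colour target along the far edge of the moon panel (the side away from the robot). Bar and target each lie flat on the board, centred on their panel, parallel to that edge and about 30 mm clear of it. Do not shift the panels, and leave the lens, the loupe and the brush where they are.

Things in the scene. Friction and masses are not known exactly. Their poses are not given: they have to be found in the camera images.
- board: Matt black copy board, 290 (x) by 340 (y) by 6 mm, fixed to the white table but at a different place and yaw (up to 0.2 rad) at each start. Origin at the centre of its underside, on the table; its top is 6 mm higher. Its x axis points away from the robot, y to the robot's left. The two panels lie on it side by side, about 95 mm to either side of its centre (which is the midpoint between them, within 3 mm); which panel is on the left changes.
- sun_panel: Sun panel: loose painted wooden panel lying flat on the board, 100 (x) by 75 (y) by 24 mm thick, 200 g: cream ground with a red border, a golden sun with rays and a red centre. Origin at the centre of its underside. Its x axis points away from the robot, y to the left (nearly the board's axes): its robot-side edge is at x = -50 mm, its far edge at x = +50 mm. Must not be shifted by 10 mm.
- moon_panel: Moon panel: loose painted wooden panel, the same size and mass as the sun panel and with the same axes: dark blue ground with an ochre border, a silver crescent moon and small stars. Origin at the centre of its underside. Must not be shifted by 10 mm.
- grey_block: Plain mid-grey square block, 44 by 44 by 14 mm high, 70 g, lying flat on the table beside the board. Origin at the centre of its underside; x and y along its sides, z up. Its yaw in its final place is free.
- focus_disc: Focus disc: round white disc, 34 mm diameter, 10 mm high, 30 g, with a black eight-armed star on top, lying flat on the table beside the board. Origin at the centre of its underside, z up. Its yaw does not matter.
- scale_bar: Scale bar: black-and-white striped straight bar, 90 (x) by 16 (y) by 12 mm high, 40 g, lying flat on the table beside the board. Origin at the centre of its underside, x along its length, z up. Either end may point either way. 30 mm clear of its panel's edge, its centre is 88 mm from the panel's centre.
- colour_target: Colour target: black slab, 70 (x) by 46 (y) by 12 mm high, 60 g, with six coloured squares (two rows of three) on top, lying flat on the table beside the board. Origin at the centre of its underside, x along its long side, z up. It lies with its long side along the panel's edge, either way round. 30 mm clear of its panel's edge, its centre is 103 mm from the panel's centre.
- lens: Bystander: black camera lens standing upright on the table, 66 mm diameter, 55 mm high. Origin at the centre of its underside. Leave it alone.
- loupe: Bystander: aluminium loupe (magnifier) standing on the table, 46 mm diameter, 30 mm high. Origin at the centre of its underside. Leave it alone.
- brush: Bystander: broad flat brush with a wooden handle and grey bristles, about 200 mm long, lying across on the table beyond the far edge of the board. Origin under it, x along its length. Leave it alone.
There are look-alikes about, which are no part of the job. There is more than one size of the colour_target; the one meant has the size given above.

How it is judged:
At the end, for the whole second after the job is handed in: Block flat at the board's centre (15 mm each way); disc flat on it, within 10 mm; bar before the sun panel, target beyond the moon panel, flat on the board, 15-45 mm clear, centred to 15 mm, parallel to 0.17 rad; all at rest; panels moved under 10 mm, lens, loupe, brush under 25 mm (x of grey_block in the frame of board between -0.015 and 0.015 m and y of grey_block in the frame of board between -0.015 and 0.015 m and z of grey_block in the frame of board between 0.003 and 0.009 m and horizontal distance between focus_disc and grey_block below 0.01 m and z of focus_disc in the frame of grey_block between 0.011 and 0.017 m and x of scale_bar in the frame of sun_panel between -0.103 and -0.073 m and y of scale_bar in the frame of sun_panel between -0.015 and 0.015 m and z of scale_bar in the frame of sun_panel between -0.003 and 0.003 m and angle between the x axis of scale_bar and the y axis of sun_panel, either way round below 0.17 rad and x of colour_target in the frame of moon_panel between 0.088 and 0.118 m and y of colour_target in the frame of moon_panel between -0.015 and 0.015 m and z of colour_target in the frame of moon_panel between -0.003 and 0.003 m and angle between the x axis of colour_target and the y axis of moon_panel, either way round below 0.17 rad and angle between each of grey_block, focus_disc, scale_bar, colour_target, sun_panel, moon_panel's own z axis and vertical below 0.1 rad and linear speed of each of grey_block, focus_disc, scale_bar, colour_target below 0.01 m/s and angular speed of each of grey_block, focus_disc, scale_bar, colour_target below 0.1 rad/s and distance of each of sun_panel, moon_panel from where it was at the start of the episode below 0.01 m and distance of each of lens, loupe, brush from where it was at the start of the episode below 0.025 m); the robot touches nothing.
It fails at once if a painted panel is shifted by 10 mm or more (distance of any of sun_panel, moon_panel from where it was at the start of the episode above 0.01 m).
It fails at once if the lens, the loupe or the brush is moved by 25 mm or more (distance of any of lens, loupe, brush from where it was at the start of the episode above 0.025 m).
It also fails if it takes over 96 s, if anything falls off the work surface, if the arm or the gripper's body presses on something with over 40 N, if the wrist force passes 120 N, or if a joint passes its speed limit or range.

## Working session

There is one attempt and no reset: what is moved stays moved. The work goes in short steps, Python scripts to look and compute and a shell command to move; the robot and the scene stay as the last step left them, time stands still between calls to the robot, and variables do not carry over. Pictures are saved under pics/ and viewed, about 12 in all and at most 16, crops included, and the job is handed in when it is done.

```bash
ls; mkdir -p pics
python3 - <<'E'
from station import status, eyes
import cv2,numpy as np
for n in("top","scene"):
    f=eyes.grab_frame(n); cv2.imwrite(f"pics/{n}0.png",f)
    c=eyes.calibration(n); print(n,c)
s=status.get_state(); print(s)
E
```

```text
pics
top {'camera_matrix': array([[352.21979193,   0.        , 255.8448172 ],
       [  0.        , 352.21979193, 194.75019149],
       [  0.        ,   0.        ,   1.        ]]), 'k1': -0.007429299046423275, 'cam_to_world': array([[-1.13038465e-02,  9.90320482e-01, -1.38338589e-01,
         4.38799810e-01],
       [-9.99936072e-01, -1.11574246e-02,  1.83389006e-03,
        -5.78052941e-03],
       [ 2.72636516e-04,  1.38350476e-01,  9.90383295e-01,
         8.38903599e-01],
       [ 0.00000000e+00,  0.00000000e+00,  0.00000000e+00,
         1.00000000e+00]])}
scene {'camera_matrix': array([[391.85853119,   0.        , 253.82993861],
       [  0.        , 391.85853119, 193.63740873],
       [  0.        ,   0.        ,   1.        ]]), 'k1': -0.08851047027476204, 'cam_to_world': array([[-0.265632  , -0.71865508,  0.64263093,  1.3415616 ],
       [ 0.96398918, -0.20686173,  0.16713192,  0.22337188],
       [ 0.01282554,  0.66388485,  0.74772482,  0.95308698],
       [ 0.        ,  0.        ,  0.        ,  1.        ]])}
{'t': 0.1, 'q': array([-1.03988016e+00,  3.59316272e-01,  1.11380225e-02, -2.84312537e-04,
       -1.22412128e+00, -2.88122756e-01]), 'qd': array([ 0.00099729, -0.00277988,  0.00183506,  0.00153196,  0.00010527,
        0.00041839]), 'joint_efforts': array([-8.45794330e-04, -5.84164345e+01,  2.93750310e+01,  7.01543301e+00,
        1.01907947e-02, -8.08079176e-05]), 'eef_pos': array([ 0.16214858, -0.65477234,  0.22571468]), 'ee_rot': array([-3.14142175e+00, -1.51719205e-03,  1.81349281e+00]), 'force': array([-0.18039339,  0.39521437, -0.3805127 ]), 'moment': array([ 0.02995002, -0.01073138,  0.00577382]), 'width': 0.08770743331628873}
```

View pics/top0.png

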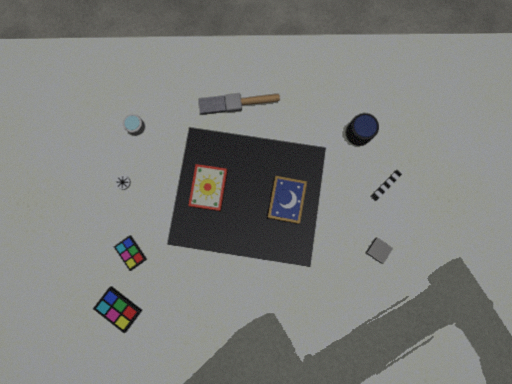

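View pics/scene0.png

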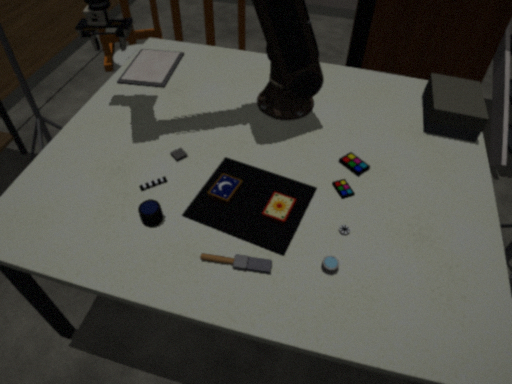

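```bash
cat > h.py <<'E'
from station import status, eyes
import cv2,numpy as np
def world(px,z,n="top"):
    c=eyes.calibration(n); p=np.array(px,float).reshape(-1,1,2)
    s=cv2.undistortPoints(p,c["camera_matrix"],np.array([c["k1"],0,0,0.])).reshape(-1,2)
    M=c["cam_to_world"]; d=np.c_[s[:,0],-s[:,1],-np.ones(len(s))]@M[:3,:3].T
    return (M[:3,3]+d*((z-M[2,3])/d[:,2])[:,None])[:,:2]
def rect(mask,z,off=(0,0)):
    """largest blob -> world min area rect: centre, (long,short) mm, yaw of long side"""
    cs=cv2.findContours(mask.astype(np.uint8),cv2.RETR_EXTERNAL,cv2.CHAIN_APPROX_NONE)[0]
    c=max(cs,key=cv2.contourArea).reshape(-1,2)/UP-.5+.5/UP+np.array(off)
    w=world(c,z); r=cv2.minAreaRect((w*1000).astype(np.float32)); b=cv2.boxPoints(r)
    e=[b[1]-b[0],b[2]-b[1]]; L=max(e,key=np.linalg.norm); S=min(e,key=np.linalg.norm)
    y=np.arctan(L[1]/L[0]) if abs(L[0])>1e-6 else np.pi/2
    return np.round(r[0],1),np.round([np.linalg.norm(L),np.linalg.norm(S)],1),round(float(y),3)
UP=6
def crop(f,x0,y0,x1,y1):
    return cv2.resize(f[y0:y1,x0:x1],None,fx=UP,fy=UP,interpolation=cv2.INTER_CUBIC)
E
python3 - <<'E'
from h import *
f=np.mean([eyes.grab_frame("top") for _ in range(4)],0).astype(np.uint8)
cv2.imwrite("pics/top1.png",f)
B={"block":(362,230,398,270,7,0),"bar":(362,160,412,212,6,9),"disc":(108,168,140,200,10,5),"tsmall":(105,228,155,278,6,5),"tbig":(85,280,150,340,6,5),"board":(155,115,340,280,6,0)}
ims=[]
for k,(a,b,c,d,z,cl) in B.items():
    g=crop(f,a,b,c,d); y=cv2.cvtColor(g,cv2.COLOR_BGR2GRAY); t=np.percentile(y,85)
    m=(g.min(2)<t*.62) if k!="block" else y<t*.78
    if k=="board": m=(y<t*2) & (g.max(2)<1.0*255)
    m=m.astype(np.uint8)
    if k=="board":
        full=cv2.cvtColor(g,cv2.COLOR_BGR2GRAY); m=(full<70).astype(np.uint8)
        m=cv2.morphologyEx(m,cv2.MORPH_OPEN,np.ones((9,9)))
    if cl: m=cv2.morphologyEx(cv2.copyMakeBorder(m,60,60,60,60,0),cv2.MORPH_CLOSE,np.ones((cl*6,)*2))[60:-60,60:-60]
    print(k,t,rect(m,z/1000,(a,b)))
    if k!="board":
        v=g.copy(); cs=cv2.findContours(m,0,1)[0]; cv2.drawContours(v,cs,-1,(0,0,255),1)
        ims.append(cv2.copyMakeBorder(v,0,400-v.shape[0],0,400-v.shape[1],0) if v.shape[0]<=400 and v.shape[1]<=400 else cv2.resize(v,(400,400)))
while len(ims)<6: ims.append(np.zeros((400,400,3),np.uint8))
o=cv2.resize(np.vstack([np.hstack(ims[:3]),np.hstack(ims[3:6])]),(798,532)); cv2.imwrite("pics/crops.png",o)
g=crop(f,155,115,340,280); cv2.imwrite("pics/board.png",cv2.resize(g,(740,660))[30:630] if 0 else cv2.resize(g,(672,600)))
# panels by saturation
hsv=cv2.cvtColor(g,cv2.COLOR_BGR2HSV); 
m=(g.max(2)>75).astype(np.uint8); m=cv2.morphologyEx(m,cv2.MORPH_CLOSE,np.ones((25,25)))
for (a,b) in((0,350),(580,940)):
    mm=m.copy(); mm[:,:a]=0; mm[:,b:]=0; mm[:180]=0; mm[720:]=0
    print("panel",a,rect(mm,.018,(155,115)))
E
```

```text
block 150.0 (array([ 421.4, -291.9]), array([50.7, 48.8], dtype=float32), 0.96)
bar 150.0 (array([ 575.1, -319.6]), array([95.1, 19. ], dtype=float32), -0.796)
disc 150.0 (array([587.1, 309. ]), array([32. , 21.6], dtype=float32), 1.277)
tsmall 150.0 (array([421.8, 288.2]), array([72.2, 49.3], dtype=float32), 0.62)
tbig 149.0 (array([294.6, 312.5]), array([95.6, 66.2], dtype=float32), 0.935)
board 150.0 (array([555.4,  12.4]), array([337.1, 288.1], dtype=float32), 1.407)
panel 0 (array([570.2, 198.6]), array([214.6,  74.6], dtype=float32), -0.012)
panel 580 (array([542.7, -80.7]), array([102.5,  77.5], dtype=float32), -0.197)
```

View pics/crops.png

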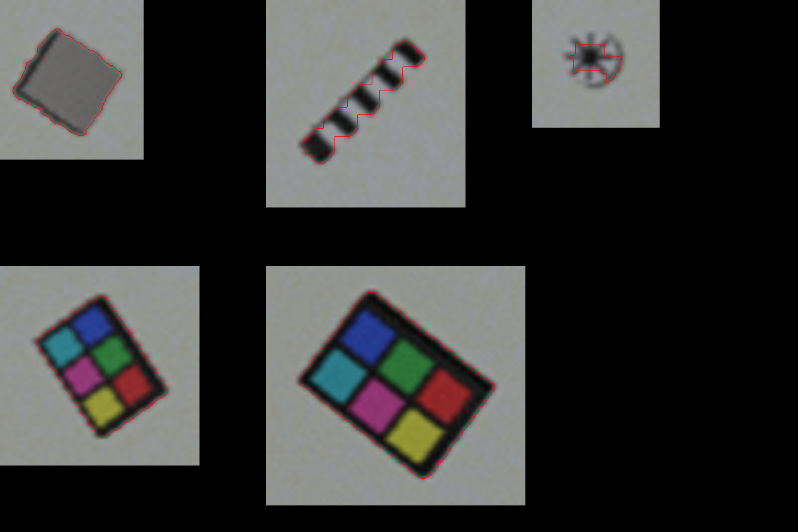

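View pics/board.png

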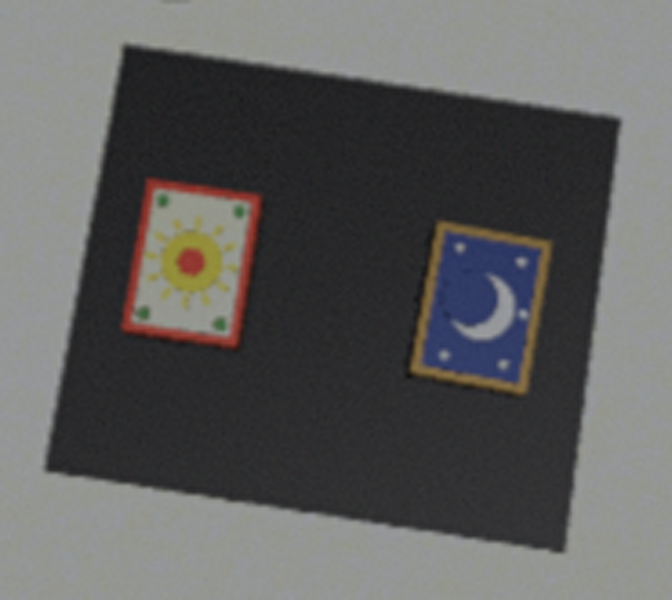

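Run:
```python
from h import *
f=cv2.imread("pics/top1.png"); g=crop(f,155,115,340,280)
m=(g.max(2)>75).astype(np.uint8); m=cv2.morphologyEx(m,cv2.MORPH_CLOSE,np.ones((13,13)))
n,l,st,c=cv2.connectedComponentsWithStats(m)
for i in range(1,n):
    if 15000<st[i,4]<80000: print(st[i],rect(l==i,.018,(155,115)),rect(l==i,.030,(155,115)))
print("disc",world([(122.5,182)],.010)*1000)
print("lens",world([(365,125)],.055)*1000,"loupe",world([(132.5,123)],.03)*1000, "brush",world([(200,105),(278,98)],.01)*1000)
sx=np.array([[148,178],[262,195],[238,348],[122,330]])/3.632+[155,115]
w=world(sx,.03)*1000; print(w,w.mean(0))
```

```text
[  199   294   233   280 50368] (array([574. , 106.9]), array([103.1,  77.9], dtype=float32), -0.161) (array([572. , 105.3]), array([101.6,  76.7], dtype=float32), -0.161)
[  678   365   233   286 50353] (array([542.7, -80.7]), array([102.5,  77.5], dtype=float32), -0.197) (array([541.2, -79.6]), array([101. ,  76.4], dtype=float32), -0.197)
disc [[588.94897533 311.09540453]]
lens [[ 708.39309058 -261.61628034]] loupe [[728.21590765 285.48810933]] brush [[779.5498092  127.837233  ]
 [795.49782391 -64.82334592]]
[[626.25709607 132.99683384]
 [614.20316419  59.29143388]
 [515.32983967  74.51982036]
 [527.63826531 148.31103279]] [570.85709131 103.77978022]
```

Candidates: the colour target could be the one at (130,253), measured 72x49 mm and so the right one, or the one at (118,309), 96x66 mm, a look-alike. The block (379,250), disc (122,182) and bar (386,185) have no rivals. The sun panel is on the left, the moon panel on the right.

```bash
python3 -m jog '[[22,30,-12,0,0,0.06],[22,30,-12,0,0,0.06],[22,30,-12,0,0,0.06],[22,30,-12,0,0,0.06],[22,30,-12,0,0,0.06],[22,30,-12,0,0,0.06],[22,30,-12,0,0,0.06],[22,30,-12,0,0,0.06],[22,30,-12,0,0,0.06],[22,30,-12,0,0,0.06],[22,30,-12,0,0,0.06],[17,33,-12,0,0,0.06]]' 1 20
```

```text
t: 1.5
eef_pos: [0.4274, -0.2822, 0.0793]
ee_rot: [3.141, 0.007, 2.555]
force: [0.0, -0.3, 1.2]
width: 0.0876
```

```bash
python3 -m jog '[[-6,-10,-10,0,0,-0.02],[0,0,-20,0,0,0],[0,0,0,0,0,0]]'
python3 - <<'E'
from h import *
cv2.imwrite("pics/a.png",np.hstack([crop(eyes.grab_frame("top"),340,215,405,290)[:, :390],cv2.resize(eyes.grab_frame("scene")[120:195,140:205],(390,450))]))
E
```

```text
t: 1.8
eef_pos: [0.4239, -0.2878, 0.0477]
ee_rot: [3.141, 0.007, 2.545]
force: [-0.4, 0.3, -0.5]
width: 0.0878
```

View pics/a.png

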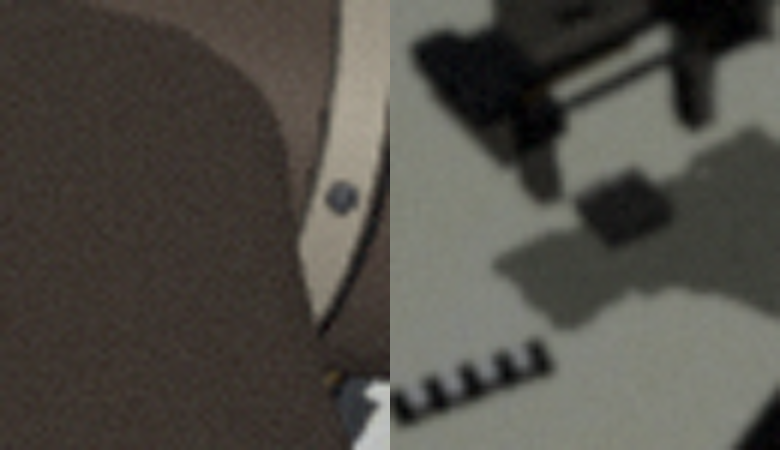

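```bash
python3 -m jog '[[-3,-4,-20,0,-0.004,-0.02],[-2,-3,-16,0,0,0],[0,0,-4,0,0,0],[0,0,0,0,0,0]]'
```

```text
t: 2.3
eef_pos: [0.4227, -0.2989, 0.0136]
ee_rot: [3.136, 0.021, 2.521]
force: [-0.2, 0.7, 0.3]
width: 0.0878
```

```bash
python3 -m jog '[[0,5,-5,0.006,0.015,0],[0,0,-3,0,0,0],[0,0,0,0,0,0]]'
```

```text
t: 2.6
eef_pos: [0.4242, -0.2942, 0.0075]
ee_rot: [3.139, 0.007, 2.521]
force: [-0.3, 0.1, -0.7]
width: 0.0882
```

Good; a bit lower, then close.

```bash
python3 -m jog '[[-1,1,-4,0,0,0.01],[0,0,0,0,0,0]]'; python3 -m jog '[[0,0,0,0,0,0],[0,0,0,0,0,0],[0,0,0,0,0,0],[0,0,0,0,0,0],[0,0,0,0,0,0],[0,0,0,0,0,0]]' 0 20
```

```text
t: 2.8
eef_pos: [0.4236, -0.293, 0.0037]
ee_rot: [3.139, 0.008, 2.532]
force: [0.2, 0.5, -0.6]
width: 0.0875
t: 3.4
eef_pos: [0.4238, -0.293, 0.0039]
ee_rot: [3.139, 0.008, 2.532]
force: [-0.8, 0.2, -0.1]
width: 0.0451
```

```bash
python3 -m jog '[[0,0,25,0,0,0],[0,0,30,0,0,0],[13,30,20,0,0,0.045],[13,30,0,0,0,0.045],[13,30,0,0,0,0.045],[13,30,0,0,0,0.045],[13,30,0,0,0,0.045],[13,30,0,0,0,0.045],[13,30,0,0,0,0.045],[13,30,0,0,0,0.04],[13,25,0,0,0,0.04],[8,15,0,0,0,0.02]]'; python3 -m jog '[[0,0,0,0,0,0]]'
```

```text
t: 4.6
eef_pos: [0.5494, -0.0028, 0.0817]
ee_rot: [3.138, 0.007, 2.958]
force: [-1.1, -1.1, -0.4]
width: 0.0437
t: 4.7
eef_pos: [0.5503, -0.0012, 0.0815]
ee_rot: [3.138, 0.007, 2.961]
force: [-0.4, -0.5, 0.2]
width: 0.0437
```

```bash
python3 -m jog '[[3,8,-20,0,0,0.01],[3,5,-20,0,0,0],[0,0,-14,0,0,0],[0,0,0,0,0,0]]'
```

```text
t: 5.1
eef_pos: [0.5551, 0.0102, 0.0261]
ee_rot: [3.138, 0.007, 2.968]
force: [-0.6, -0.1, -0.4]
width: 0.0439
```

```bash
python3 -m jog '[[1,2,-10,0,0,0],[0,0,-4,0,0,0],[0,0,-1,0,0,0],[0,0,0,0,0,0]]'
```

```text
t: 5.5
eef_pos: [0.5561, 0.0108, 0.0113]
ee_rot: [3.138, 0.007, 2.965]
force: [-0.5, -0.1, -0.7]
width: 0.0435
```

```bash
python3 -m jog '[[0,0,-1,0,0,0],[0,0,0,0,0,0],[0,0,0,0,0,0],[0,0,20,0,0,0],[0,0,30,0,0,0],[0,0,30,0,0,0],[5,40,0,0,0,0],[5,40,0,0,0,0],[5,40,0,0,0,0],[5,40,0,0,0,0],[5,40,0,0,0,0],[5,40,0,0,0,0]]' 0.75;python3 -m jog '[[3,30,0,0,0,0],[0,18,-10,0,0,0],[0,0,-10,0,0,0],[0,0,0,0,0,0]]'
python3 - <<'E'
from h import *
f=np.mean([eyes.grab_frame("top") for _ in range(3)],0).astype(np.uint8)
cv2.imwrite("pics/top2.png",f)
g=crop(f,155,115,340,280); cv2.imwrite("pics/b.png",cv2.resize(f[90:300,60:340],None,fx=2.8,fy=2.8,interpolation=cv2.INTER_CUBIC))
E
```

```text
t: 6.7
eef_pos: [0.5871, 0.2553, 0.0987]
ee_rot: [3.133, 0.013, 2.958]
force: [1.1, 0.1, 1.1]
width: 0.0657
t: 7.1
eef_pos: [0.5897, 0.3104, 0.0772]
ee_rot: [3.132, 0.014, 2.963]
force: [0.1, -0.6, -0.7]
width: 0.0657
```

View pics/b.png

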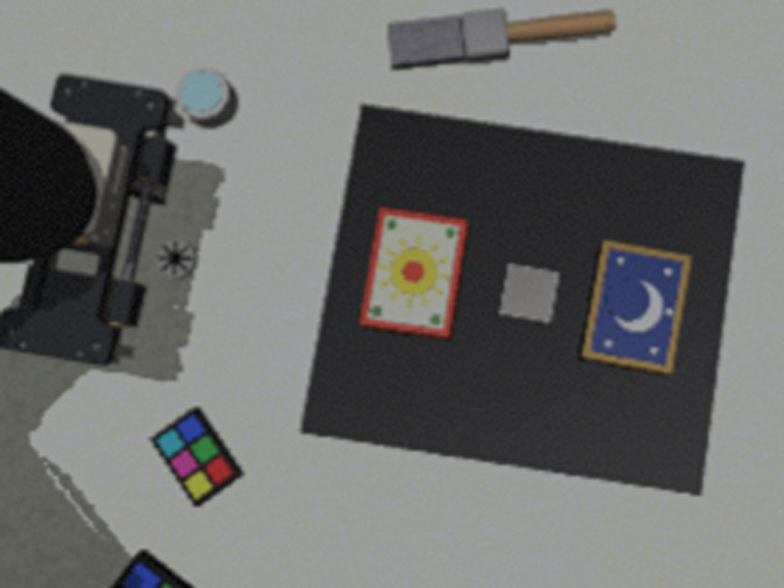

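```bash
python3 -m jog '[[0,0,-20,-0.006,0.012,0],[0,0,-20,0,0,0],[0,0,-16,0,0,0],[0,0,0,0,0,0]]'
python3 - <<'E'
from h import *
f=cv2.imread("pics/top2.png"); g=crop(f,232,176,266,213)
m=(g.max(2)>80).astype(np.uint8); print("block",rect(m,.013,(232,176)))
E
```

```text
t: 7.65
eef_pos: [0.5923, 0.3066, 0.0233]
ee_rot: [3.136, 0.006, 2.958]
force: [-0.6, -0.4, -0.3]
width: 0.066
block (array([555.7,   9.8]), array([45.8, 45.3], dtype=float32), 1.375)
```

```bash
python3 -m jog '[[-2,4,-12,0,0,0],[-1,1,-5,0,0,0],[0,0,0,0,0,0]]'
```

```text
t: 7.95
eef_pos: [0.59, 0.3111, 0.0063]
ee_rot: [3.135, 0.007, 2.956]
force: [0.6, -0.4, 0.2]
width: 0.0656
```

```bash
python3 -m jog '[[0,0,-3,0,0,0],[0,0,0,0,0,0]]'; python3 -m jog '[[0,0,0,0,0,0],[0,0,0,0,0,0],[0,0,0,0,0,0],[0,0,0,0,0,0],[0,0,0,0,0,0]]' 0 15;  python3 -m jog '[[0,0,20,0,0,0],[0,0,30,0,0,0],[0,0,30,0,0,0],[0,0,10,0,0,0],[0,0,0,0,0,0]]'
```

```text
t: 8.15
eef_pos: [0.5903, 0.3115, 0.0039]
ee_rot: [3.135, 0.008, 2.957]
force: [-0.1, -0.2, 0.9]
width: 0.0653
t: 8.65
eef_pos: [0.5909, 0.3121, 0.0053]
ee_rot: [3.133, 0.009, 2.957]
force: [-0.2, -0.8, -0.1]
width: 0.0329
t: 9.15
eef_pos: [0.5896, 0.311, 0.0966]
ee_rot: [3.136, 0.007, 2.956]
force: [-0.3, 0.1, -0.1]
width: 0.0328
```

```bash
python3 -m jog '[[-4,-40,0,0,0,0],[-4,-40,0,0,0,0],[-4,-40,0,0,0,0],[-4,-40,0,0,0,0],[-4,-40,0,0,0,0],[-4,-40,0,0,0,0],[-4,-30,0,0,0,0],[-3,-15,0,0,0,0],[0,-5,0,0,0,0],[0,0,0,0,0,0]]'
python3 - <<'E'
from h import *
cv2.imwrite("pics/c.png",cv2.resize(eyes.grab_frame("scene")[120:280,170:370],(700,560),interpolation=cv2.INTER_CUBIC))
E
```

```text
t: 10.15
eef_pos: [0.55, 0.0104, 0.0849]
ee_rot: [3.141, -0.005, 2.957]
force: [0.5, 0.3, -0.4]
width: 0.0328
```

View pics/c.png

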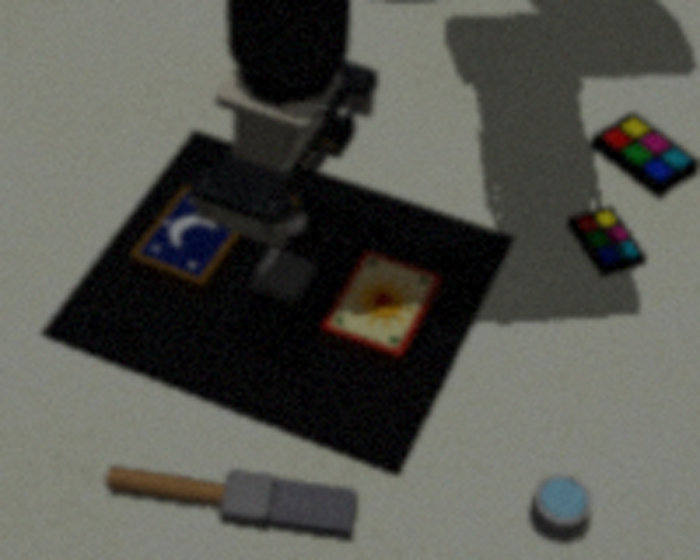

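The disc is in the fingers: its place on the table is empty.

```bash
python3 -m jog '[[3,0,-20,0,0,0],[2,0,-15,0,0,0],[1,0,-5,0,0,0],[0,0,0,0,0,0]]'
```

```text
t: 10.6
eef_pos: [0.5582, 0.0152, 0.0438]
ee_rot: [3.14, -0.003, 2.962]
force: [-0.3, 0.7, -0.1]
width: 0.0329
```

```bash
python3 -m jog '[[-2,-4,-10,0,0,0],[0,0,-4,0,0,0],[0,0,0,0,0,0]]'
```

```text
t: 10.9
eef_pos: [0.5567, 0.0123, 0.0296]
ee_rot: [3.14, -0.001, 2.964]
force: [-0.2, -0.8, -0.8]
width: 0.0329
```

```bash
python3 -m jog '[[-1,-1,-3,0,0,0],[0,0,0,0,0,0]]';python3 -m jog '[[0,0,-1,0,0,0],[0,0,0,0,0,0]]'
```

```text
t: 11.1
eef_pos: [0.5558, 0.0112, 0.0267]
ee_rot: [3.139, -0.001, 2.964]
force: [0.1, -0.7, -0.8]
width: 0.033
t: 11.3
eef_pos: [0.5561, 0.0112, 0.0261]
ee_rot: [3.139, -0.0, 2.963]
force: [-1.1, 0.2, 0.2]
width: 0.0329
```

```bash
python3 -m jog '[[0,0,-1,0,0,0],[0,0,0,0,0,0],[0,0,0,0,0,0],[0,0,15,0,0,0],[0,0,30,0,0,0],[0,0,30,0,0,0],[-13,28,0,0,0,-0.077],[-13,28,0,0,0,-0.077],[-13,28,0,0,0,-0.077],[-13,28,0,0,0,-0.077],[-13,28,0,0,0,-0.077],[-13,28,0,0,0,-0.077]]' 0.75;python3 -m jog '[[-13,28,0,0,0,-0.077],[-13,28,0,0,0,-0.077],[-13,28,-10,0,0,-0.077],[-13,25,-10,0,0,-0.077],[-2,2,-5,0,0,0],[0,0,0,0,0,0]]'
```

```text
t: 12.5
eef_pos: [0.4767, 0.1819, 0.1043]
ee_rot: [3.136, 0.001, 2.479]
force: [1.1, 0.9, -0.8]
width: 0.0654
t: 13.1
eef_pos: [0.4192, 0.3013, 0.0802]
ee_rot: [3.131, -0.0, 2.16]
force: [-0.0, -1.0, 0.1]
width: 0.066
```

```bash
python3 -m jog '[[2,-12,-15,0,0,0.03],[0,0,-15,0,0,0],[0,0,-8,0,0,0],[0,0,0,0,0,0]]'
python3 - <<'E'
from h import *
a=eyes.grab_frame("top")
cv2.imwrite("pics/d.png",np.hstack([crop(a,220,165,285,230),cv2.resize(eyes.grab_frame("scene")[130:220,310:400],(390,390))]))
E
```

```text
t: 13.5
eef_pos: [0.4226, 0.2878, 0.0426]
ee_rot: [3.129, -0.0, 2.193]
force: [1.0, -0.2, 0.2]
width: 0.0655
```

View pics/d.png

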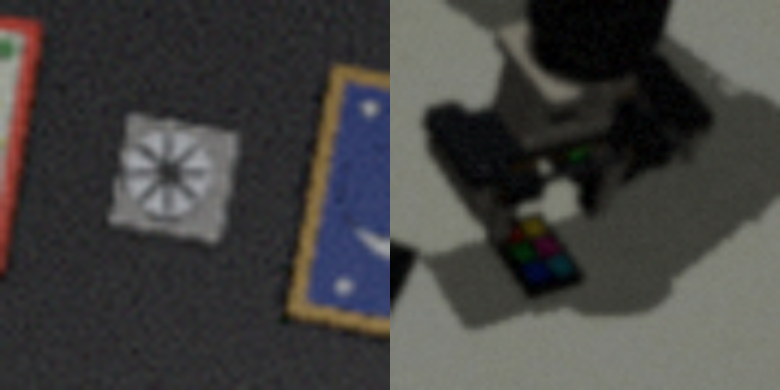

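The disc sits on the block about 3 mm off centre, and the jaws are lined up with the small target.

```bash
python3 -m jog '[[0,0,-15,-0.006,0.008,0],[0,0,-12,0,0,0],[0,0,-5,0,0,0],[0,0,0,0,0,0]]'
```

```text
t: 14.0
eef_pos: [0.4241, 0.2895, 0.0109]
ee_rot: [3.135, -0.001, 2.194]
force: [0.8, -0.2, -0.7]
width: 0.066
```

```bash
python3 -m jog '[[-1,-1,-5,0,0,0],[0,0,-2,0,0,0],[0,0,0,0,0,0]]'; python3 -m jog '[[0,0,0,0,0,0],[0,0,0,0,0,0],[0,0,0,0,0,0],[0,0,0,0,0,0],[0,0,0,0,0,0]]' 0 20;  python3 -m jog '[[0,0,20,0,0,0],[0,0,30,0,0,0],[0,0,30,0,0,0],[0,0,20,0,0,0],[0,0,0,0,0,0]]'
```

```text
t: 14.3
eef_pos: [0.423, 0.2885, 0.0034]
ee_rot: [3.136, -0.001, 2.194]
force: [0.7, -0.0, 0.6]
width: 0.066
t: 14.8
eef_pos: [0.4232, 0.2888, 0.0041]
ee_rot: [3.134, -0.002, 2.194]
force: [-0.5, 0.2, -0.6]
width: 0.046
t: 15.3
eef_pos: [0.4222, 0.2874, 0.1068]
ee_rot: [3.138, -0.001, 2.194]
force: [0.2, 1.0, -1.8]
width: 0.0458
```

```bash
python3 -m jog '[[19,-33,0,0,0,0.063],[19,-33,0,0,0,0.063],[19,-33,0,0,0,0.063],[19,-33,0,0,0,0.063],[19,-33,0,0,0,0.063],[19,-33,0,0,0,0.063],[19,-33,0,0,0,0.063],[19,-33,0,0,0,0.063],[19,-33,0,0,0,0.063],[19,-33,0,0,0,0.063],[14,-25,0,0,0,0.06],[10,-15,0,0,0,0.04]]'; python3 -m jog '[[0,0,0,0,0,0],[0,0,0,0,0,0]]'
```

```text
t: 16.5
eef_pos: [0.6374, -0.0964, 0.0973]
ee_rot: [3.14, -0.01, 2.958]
force: [-0.7, -0.2, -0.9]
width: 0.0455
t: 16.7
eef_pos: [0.637, -0.0991, 0.0942]
ee_rot: [3.14, -0.014, 2.955]
force: [-0.3, 0.7, -0.4]
width: 0.0459
```

```bash
python3 -m jog '[[6,-1,-20,-0.002,-0.01,-0.01],[3,0,-20,0,0,0],[1,0,-15,0,0,0],[0,0,0,0,0,0]]'
```

```text
t: 17.1
eef_pos: [0.6452, -0.0974, 0.0364]
ee_rot: [3.14, -0.004, 2.944]
force: [0.1, 0.2, -1.3]
width: 0.0455
```

Run:
```python
from h import *
a=eyes.grab_frame("top"); s=eyes.grab_frame("scene")
cv2.imwrite("pics/e.png",np.hstack([cv2.resize(a[120:240,240:340],(400,480)),cv2.resize(s[140:260,160:260],(400,480))]))
```

```text
(no output)
```

View pics/e.png

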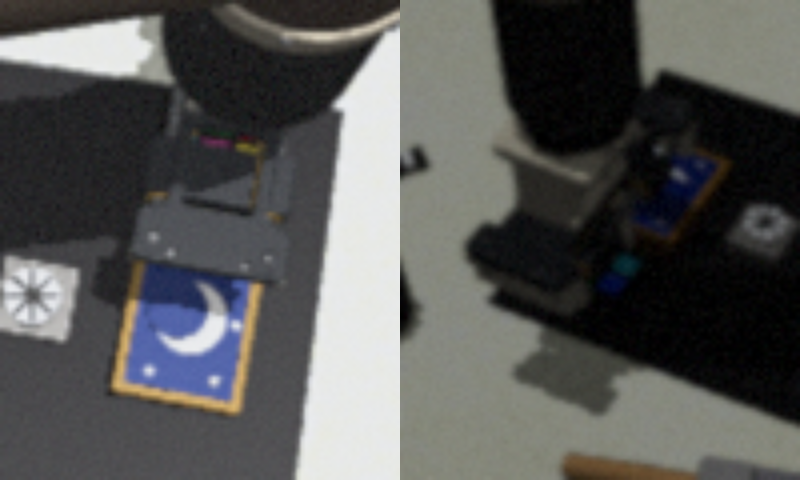

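```bash
python3 -m jog '[[2,-2,-12,0,0,0],[1,-1,-7,0,0,0],[0,0,-2,0,0,0],[0,0,0,0,0,0]]'
```

```text
t: 17.6
eef_pos: [0.6513, -0.0998, 0.0187]
ee_rot: [3.139, 0.003, 2.946]
force: [0.5, 0.8, -0.6]
width: 0.0459
```

```bash
python3 -m jog '[[-4,-1,-6,0,0,0],[0,0,-3,0,0,0],[0,0,0,0,0,0]]';python3 -m jog '[[0,0,-1,0,0,0],[0,0,0,0,0,0]]'
```

```text
t: 17.9
eef_pos: [0.6472, -0.101, 0.01]
ee_rot: [3.138, 0.004, 2.946]
force: [0.4, -0.3, 2.7]
width: 0.0459
t: 18.1
eef_pos: [0.6474, -0.101, 0.0103]
ee_rot: [3.138, 0.004, 2.946]
force: [0.1, -0.1, -0.3]
width: 0.0456
```

```bash
python3 -m jog '[[0,0,0,0,0,0],[0,0,0,0,0,0],[0,0,0,0,0,0],[0,0,20,0,0,0],[0,0,30,0,0,0],[0,0,40,0,0,0],[-4,-10,10,0,0,0.1],[-8,-25,0,0,0,0.1],[-8,-25,0,0,0,0.1],[-8,-25,0,0,0,0.1],[-8,-25,0,0,0,0.1],[-8,-25,0,0,0,0.1]]' 0.6;python3 -m jog '[[-8,-25,0,0,0,0.1],[-8,-25,0,0,0,0.1],[-7,-20,0,0,0,0.1],[-5,-7,-5,0,0,0.07],[0,0,-5,0,0,0],[0,0,0,0,0,0]]'
python3 - <<'E'
from h import *
a=eyes.grab_frame("top"); cv2.imwrite("pics/top3.png",a)
cv2.imwrite("pics/f.png",cv2.resize(a[110:290,150:430],(784,504),interpolation=cv2.INTER_CUBIC))
E
```

```text
t: 19.3
eef_pos: [0.6028, -0.2375, 0.1134]
ee_rot: [-3.142, 0.006, -2.71]
force: [0.2, -0.4, 0.7]
width: 0.0528
t: 19.9
eef_pos: [0.5718, -0.321, 0.1022]
ee_rot: [3.141, 0.005, -2.329]
force: [0.3, 0.1, 0.3]
width: 0.0525
```

View pics/f.png

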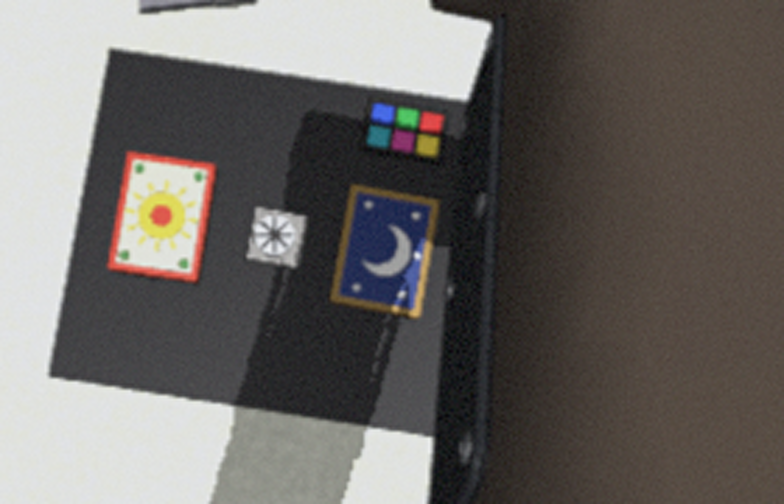

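The target lies beyond the moon panel, centred at about (405,130) in the crop, and the disc is on the block.

```bash
python3 -m jog '[[3,1,-20,0,0,-0.035],[0,0,-20,0,0,0],[0,0,-20,0,0,0],[0,0,-10,0,0,0],[0,0,0,0,0,0]]'
python3 - <<'E'
from h import *
cv2.imwrite("pics/g.png",cv2.resize(eyes.grab_frame("scene")[140:230,110:210],(600,540),interpolation=cv2.INTER_CUBIC))
E
```

```text
t: 20.45
eef_pos: [0.5787, -0.3168, 0.0326]
ee_rot: [-3.138, 0.007, -2.367]
force: [1.1, 0.3, 0.3]
width: 0.0525
```

View pics/g.png

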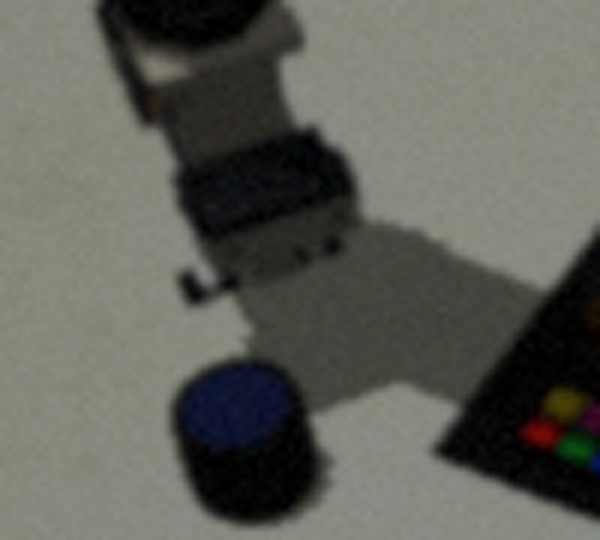

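```bash
python3 -m jog '[[-3,-3,-14,0,0,0],[0,0,-8,0,0,0],[0,0,-2,0,0,0],[0,0,0,0,0,0]]'
```

```text
t: 20.9
eef_pos: [0.5779, -0.3203, 0.0105]
ee_rot: [-3.133, 0.009, -2.367]
force: [-0.1, 1.5, 0.2]
width: 0.0529
```

```bash
python3 -m jog '[[-2,0,-5,0,0.01,0],[0,0,-2,0,0,0],[0,0,0,0,0,0]]'; python3 -m jog '[[0,0,0,0,0,0],[0,0,0,0,0,0],[0,0,0,0,0,0],[0,0,0,0,0,0],[0,0,0,0,0,0]]' 0 20;  python3 -m jog '[[0,0,20,0,0,0],[0,0,30,0,0,0],[0,0,40,0,0,0],[0,0,20,0,0,0],[0,0,0,0,0,0]]'
```

```text
t: 21.2
eef_pos: [0.5762, -0.3206, 0.0038]
ee_rot: [-3.14, 0.002, -2.367]
force: [0.2, 0.1, 0.6]
width: 0.0526
t: 21.7
eef_pos: [0.5766, -0.3207, 0.0043]
ee_rot: [-3.139, 0.003, -2.367]
force: [0.4, 0.0, 0.4]
width: 0.0181
t: 22.2
eef_pos: [0.5745, -0.3201, 0.1165]
ee_rot: [3.14, 0.0, -2.367]
force: [0.1, 1.8, -1.3]
width: 0.0158
```

```bash
python3 -m jog '[[-8,37,0,0,0,-0.075],[-8,37,0,0,0,-0.075],[-8,37,0,0,0,-0.075],[-8,37,0,0,0,-0.075],[-8,37,0,0,0,-0.075],[-8,37,0,0,0,-0.075],[-8,37,0,0,0,-0.075],[-8,37,0,0,0,-0.075],[-8,37,0,0,0,-0.075],[-8,37,0,0,0,-0.075],[-7,35,0,0,0,-0.075],[-4,18,0,0,0,-0.06]]'; python3 -m jog '[[0,6,0,0,0,-0.03],[0,0,0,0,0,0]]'
```

```text
t: 23.4
eef_pos: [0.4735, 0.1145, 0.1083]
ee_rot: [3.14, -0.006, 2.988]
force: [0.5, 0.9, -0.4]
width: 0.0153
t: 23.6
eef_pos: [0.472, 0.123, 0.1071]
ee_rot: [3.141, -0.008, 2.959]
force: [0.1, -0.7, -0.2]
width: 0.0158
```

```bash
python3 -m jog '[[6,-1,-20,0,0,0.02],[4,-1,-20,0,0,0],[0,0,-20,0,0,0],[0,0,-8,0,0,0],[0,0,0,0,0,0]]'
python3 - <<'E'
from h import *
a=eyes.grab_frame("top"); s=eyes.grab_frame("scene")
cv2.imwrite("pics/i.png",np.hstack([cv2.resize(a[150:270,150:250],(400,480)),cv2.resize(s[140:260,240:340],(400,480))]))
E
```

```text
t: 24.1
eef_pos: [0.4816, 0.1188, 0.0358]
ee_rot: [3.141, -0.008, 2.984]
force: [0.3, 0.6, -0.0]
width: 0.0157
```

View pics/i.png

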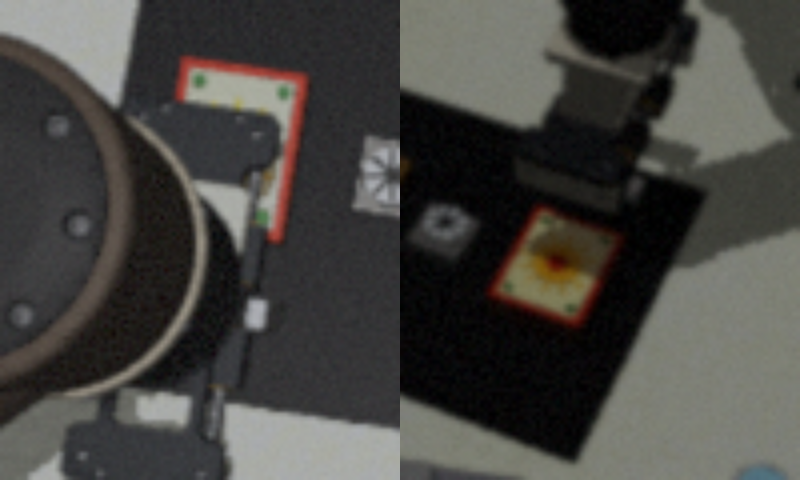

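```bash
python3 -m jog '[[0,1,-12,0,0,0],[0,1,-6,0,0,0],[0,0,0,0,0,0]]';python3 -m jog '[[0,0,-4,0,0,0],[0,0,-1,0,0,0],[0,0,0,0,0,0]]'
```

```text
t: 24.5
eef_pos: [0.4836, 0.1222, 0.0196]
ee_rot: [3.137, -0.004, 2.984]
force: [-0.1, -0.4, -0.2]
width: 0.0159
t: 24.8
eef_pos: [0.4838, 0.1225, 0.0145]
ee_rot: [3.137, -0.003, 2.985]
force: [-0.4, 0.1, -0.7]
width: 0.016
```

```bash
python3 -m jog '[[-1,-1,-3,0,0,0],[0,0,-1,0,0,0],[0,0,0,0,0,0]]'; python3 -m jog '[[0,0,0,0,0,0],[0,0,0,0,0,0],[0,0,0,0,0,0],[0,0,20,0,0,0],[0,0,30,0,0,0],[0,0,40,0,0,0],[-10,40,20,0,0,0],[-10,40,0,0,0,0],[-10,40,0,0,0,0],[-10,40,0,0,0,0],[-10,40,0,0,0,0],[0,40,0,0,0,0]]' 0.28; python3 -m jog '[[-10,45,0,0,0,0],[-10,45,0,0,0,0],[-5,40,0,0,0,0],[0,0,0,0,0,0]]'
python3 - <<'E'
from h import *
f=np.mean([eyes.grab_frame("top") for _ in range(4)],0).astype(np.uint8); cv2.imwrite("pics/end.png",f)
cv2.imwrite("pics/j.png",cv2.resize(f[80:290,140:420],(784,588),interpolation=cv2.INTER_CUBIC))
E
```

```text
t: 25.1
eef_pos: [0.4834, 0.122, 0.0122]
ee_rot: [3.135, -0.002, 2.986]
force: [-0.2, -0.2, -0.9]
width: 0.0152
t: 26.3
eef_pos: [0.4295, 0.3649, 0.1267]
ee_rot: [3.134, -0.004, 2.977]
force: [0.6, 0.1, -1.0]
width: 0.0244
t: 26.7
eef_pos: [0.402, 0.5045, 0.1254]
ee_rot: [3.134, -0.003, 2.981]
force: [-0.3, -0.1, 0.5]
width: 0.0245
```

View pics/j.png

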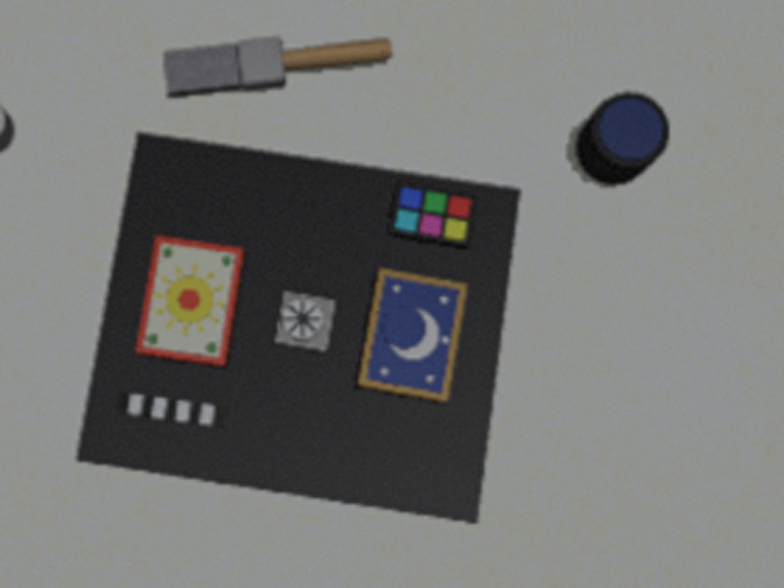

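Everything is in place. I'll check it numerically.

Run:
```python
from h import *
f=cv2.imread("pics/end.png"); g=crop(f,155,115,340,280); o=(155,115)
m=(g.max(2)>75).astype(np.uint8); m=cv2.morphologyEx(m,cv2.MORPH_CLOSE,np.ones((13,13)))
n,l,st,c=cv2.connectedComponentsWithStats(m); P=[]
for i in range(1,n):
    if 15000<st[i,4]<80000: P.append(rect(l==i,.018,o)); print("panel",P[-1])
def loc(p,q,yaw): d=np.array(q)-p; R=np.array([[np.cos(yaw),np.sin(yaw)],[-np.sin(yaw),np.cos(yaw)]]); return np.round(R@d,1)
V=lambda px:np.array(px)/2.8+[140,80]
g2=crop(f,180,215,222,235); r=rect(cv2.morphologyEx((g2.max(2)>85).astype(np.uint8),cv2.MORPH_CLOSE,np.ones((45,45))),.015,(180,215)); print("bar",r,loc(P[0][0],r[0],P[0][2]),r[2]-P[0][2]-np.pi/2)
g3=crop(f,278,143,311,170); hs=cv2.cvtColor(g3,cv2.COLOR_BGR2HSV)
r=rect(cv2.morphologyEx(((hs[...,1]>110)&(hs[...,2]>70)).astype(np.uint8),cv2.MORPH_CLOSE,np.ones((25,25))),.018,(278,143)); print("target",r,loc(P[1][0],r[0],P[1][2]),r[2]-P[1][2]-np.pi/2)
b=rect(cv2.morphologyEx((crop(f,232,176,266,213).max(2)>75).astype(np.uint8),cv2.MORPH_CLOSE,np.ones((20,20))),.016,(232,176)); d=world([V((303,318))],.03)[0]*1000
print("block",b,loc(np.array([555.4,12.4]),b[0],-.164),"disc",d)
t=cv2.imread("pics/top1.png")
for k,(a,b_,c_,d_) in {"lens":(335,105,385,155),"loupe":(118,108,150,140),"brush":(190,85,290,120)}.items():
    print(k,cv2.phaseCorrelate(t[b_:d_,a:c_,1].astype(float),f[b_:d_,a:c_,1].astype(float))[0])
```

```text
panel (array([574. , 106.9]), array([103.1,  77.8], dtype=float32), -0.16)
panel (array([542.7, -80.7]), array([102.3,  77.3], dtype=float32), -0.197)
bar (array([478.5, 122.6]), array([72.5, 25.4], dtype=float32), 1.418) [-96.8   0.3] 0.007203673205103289
target (array([ 646.2, -100.1]), array([61.9, 38.9], dtype=float32), 1.37) [105.3   1.2] -0.0037963267948963875
block (array([554.9,   9.5]), array([45.5, 45.1], dtype=float32), 1.381) [-0.  -2.9] disc [554.74947723  10.39186943]
lens (-0.07778048372182411, 0.008267940075437963)
loupe (-0.016418860130681168, 0.1294096531848936)
brush (0.05766472205406359, 0.02243996335832321)
```

```bash
python3 -c "
from station import workorder; print(workorder.job_done())"
```

```text
the job is handed in; nothing more can be done
None
```

The shot is set up and handed in at about 27 s of the 96 s. No verdict comes back, so the figures below are my own measurements from the last top picture.

| Item | Measured | Allowed |
|---|---|---|
| Grey block, off board centre | about 3 mm | 15 mm each way |
| Focus disc, off block centre | about 1 mm (about 3 mm by eye earlier) | 10 mm |
| Scale bar, from sun panel centre | 92 mm by gripper pose, 97 mm by image; sideways 0.3 mm; 0.01 rad off parallel | 73–103 mm; 15 mm; 0.17 rad |
| Colour target, from moon panel centre | 105 mm; sideways 1.2 mm; under 0.01 rad off parallel | 88–118 mm; 15 mm; 0.17 rad |

- **Not moved:** the panels read the same as at the start to 0.1 mm. The lens, loupe and brush shifted by less than about 0.15 pixel.
- **Look-alike:** I used the smaller of the two colour targets (about 72 by 49 mm measured) and left the larger one (about 96 by 66 mm) alone.
- **Disagreement:** the two scale bar distances differ by about 5 mm. The image blob was 25 mm wide for a 16 mm bar, so I trust the gripper figure more; both are within limits.

The gripper finished open and clear of everything, at 125 mm height to the left of the board.

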